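# Set the grind and lock it

### The arm

A 6-joint arm with a two-finger parallel gripper is mounted at the origin on a cart in front of the work surface, level with it; the furniture and walls round the work are solid. World frame = base frame: x ahead of the robot, y to its left, z up, the work surface at z = 0. Lengths are in m, angles in rad, forces in N, time in s.
With the tool pointing down it reaches from about 0.4 to 0.825 m from the base axis. Payload 7 kg.
Tool frame: the origin (TCP) lies midway between the tips of the shut fingers; the grasp point (between the pads) lies 19 mm behind it; z points along the fingers, y is the line along which they close (so a half turn about z gives the same grasp; the last joint's range is limited). The gripper opens to 88 mm and grips with 3 to 60 N. Pads are 19 mm wide; open, the fingers measure 130 mm over their backs; the gripper's body (78 mm by 193 mm) begins 47 mm behind the grasp point.
Start: joints at [1.531, 0.359, 0.012, 0, -1.224, -0.288], TCP at [0.217, 0.639, 0.227] pointing down, gripper open.
Joint ranges: [-3.07, 3.07], [-1.43, 2.12], [-1.02, 1.25], [-3.03, 1.67], [-3.05, -0], [-3.03, 3.03]. Speed limits (rad/s): [2.39, 2.39, 3.01, 3.14, 3.14, 3.14].

### API

Orientations are given as [roll, pitch, yaw] about the fixed x, y, z axes, in that order (R = Rz(yaw) Ry(pitch) Rx(roll)).
In Python, from station import get_state, grab_frame, calibration, job_done, boxes_of, regions_of, spot_point gives the robot as it stands. The module is installed in compiled form; this text tells all that it offers.
- The arm moves only by the tool arm_command, never from a script. Its argument "commands" is a list of rows, each an object of numbers: "tx", "ty", "tz": the shift along the tool's x, y, z each as a share of 25 cm, from -1 to 1; "twist": the turn about the tool's z as a share of 180 degrees, from -1 to 1. A call has exactly 8 rows; each row is the pose to reach, as a shift and turn from the pose commanded when the call began, along the tool's axes at that moment, turning the shorter way round; what a row does not reach only later rows make up. A row lasts 1/12 s, in which the tool goes at most 41.7 mm and 7.16 degrees, less where a joint would pass 70% of its speed; a pose out of reach is approached as far as the arm can. A call with a number of a shift or a turn outside -1 to 1 is refused whole. A call with a gripper value outside its range is refused whole. "claw" is the opening, from 0 (shut) to 1 (fully open), set as the call begins (left out, the last holds). The fingers move at their own pace and stop on an object; "grip_force" is the grip in N (left out, the last holds). Time passes only in rows, so rows that repeat a pose let the fingers close, or fill a call up. It gives the time, the measured TCP pose, the force, the opening and the grip force at its end, in the units of the state.
- get_state(): the state, without advancing time (a new reading comes with each control period).
- grab_frame(name): name is "scene" or "top" or "wrist"; returns the picture (420x560x3 uint8, red, green, blue); there is no depth.
- calibration(name): a dict with "camera_matrix" (3x3 intrinsics, pixels), "extrinsics" (4x4, takes a point from camera to world coordinates). Camera axes: x right, y down, z forward; pixel columns grow to the right and rows downward; lengths in m; the calibration is good to about 2 mm. A picture is of the moment at which its call begins: read the wrist's pose just before it. calibration takes no time and is no camera call; for the wrist camera it gives the pose at the moment of the call.
- job_done(): hands the job in; it is judged then, once.
Trained networks look in the newest picture that a camera, given by its name, has taken for a name from the list of things; names that differ only in an ending like _2 or _b are one class to them, and where a whole thing is asked for, a point or a joint stands for the part that bears it (a point fixed in the world has none). Each returns a list of dicts, best first, with "score" (0 to 1); they miss things now and then, are a little off and sometimes report something else, mostly with a low value. They report only what shows in the picture. A call takes as long as a camera call.
- boxes_of(query, camera): "rect" ([left, top, right, bottom] in pixels, round what is visible of it).
- regions_of(query, camera): "region" (420x560 bool, what is visible of it) and "rect" ([left, top, right, bottom] in pixels, round what is visible of it).
- spot_point(query, camera): "uv" ([column, row] in pixels: a listed point, or the origin of a listed thing).
The state is a dict: "t": time; "q": joint angles; "qd": joint speeds; "joint_efforts": joint torques, N m; "eef_pos": TCP position; "ee_rot": TCP orientation; "force": force on the tool from outside, world axes, zero at the start; "moment": the same for the moment, N m; "width": finger opening in m; "gripper_force": force on a finger pad.
Only numpy, scipy, OpenCV 4.12 (cv2) and the standard library are available. Lean on these libraries where they do the work, as an engineer would, in place of code of your own. Each camera call takes 0.05 s, during which the arm holds its last target. There are 200 camera calls.

### The job

Of the two devices with a black pointer knob, work on the grinder head, the one with a dark steel lock ring round its scale. Turn its knob until the pointed nose is at the raised black index rib on the scale; then, with the knob left there, turn the lock ring clockwise (seen from above) by its upright fin all the way to its stop, and let go.

Things in the scene. Friction and masses are not known exactly. Their poses are not given: they have to be found in the camera images.
- grinder_head: Grey round housing fixed to the bench, 144 mm across its flange; origin on the knob and ring axis at bench height. Its x axis points to the index rib (12 x 8 x 6 mm, at the edge of the aluminium scale disc, 51 mm radius, top at 62 mm) and to a black-mouthed chute, away from the robot, within 0.35 rad. A regulator with the same knob but no ring stands about 0.2 m to one side: not to be used.
- set_knob (a joint): The grinder head's pointer knob, turning about the head's vertical axis. Angle in rad: 0 when the nose is at the raised index rib, positive counter-clockwise from there (seen from above); ends at -1.6 and 1.6. Starts between 0.6 and 1.2. Light even friction, 0.06 N m; it stays where it is left. (A thin lead hangs, ceiling to floor, at x 0.40, y 0.04 to 0.09 m: keep the arm off it.)
- set_knob_grip (a point): Point on the knob's axis in the middle of its black grip bar, 83 mm above the bench. x axis along the bar to the tapered nose, turning with the knob; z up. Bar 14 mm thick (along y), top at 96 mm, reaching 30 mm to its blunt tail, 34 mm to the nose tip (parallel sides from -30 to +20 mm); white line on top of the nose half. Below it a round skirt, 34 mm radius, top 68 mm above the bench.
- lock_ring (a joint): The dark steel lock ring, 130 mm across, round the scale disc, on the knob's axis; its top is 58 mm above the bench. Angle in rad: 0 loose end, growing as it turns clockwise (seen from above), 1.1 at the hard stop, which is tight. Starts between 0 and 0.3. Even friction, 0.12 N m; it stays where it is left and does not drag the knob.
- ring_fin (a point): Middle of the ring's one upright fin, 74 mm out from the axis, 86 mm above the bench, on the side toward the robot. x axis straight out from the axis, turning with the ring; z up. Fin 12 mm thick (along y, the turning direction), 20 mm wide (64 to 84 mm from the axis), top 98 mm above the bench, 40 mm above the ring. As the ring tightens the fin goes from right to left as the robot sees it.

How it is judged:
By the outcome, as a careful person would: the job done as asked, in the order asked, and still so for the second after the job is handed in, with the robot touching nothing.
It also fails if it takes over 38 s, if anything falls off the work surface, if the arm or the gripper's body presses on something with over 40 N, if the wrist force passes 120 N, or if a joint passes its speed limit or range.

## Working session

There is one attempt and no reset: what is moved stays moved. The work goes in short steps, Python scripts to look and compute and a tool call to move; the robot and the scene stay as the last step left them, time stands still between calls to the robot, and variables do not carry over. Pictures are saved under pics/ and viewed, at most 10 in all, crops included, and the job is handed in when it is done.

Besides the shell and the picture viewer there is one more tool, called after "Call:" as name([rows], argument=value, ...), one row to a line, values as JSON. arm_command: Moves the arm, as the interface text tells. Shift numbers are shares of 25 cm and turn numbers shares of 180 degrees, none past 1 either way. Its arguments: {"type":"object","properties":{"commands":{"type":"array"},"claw":{"type":"number"},"grip_force":{"type":"number"}},"required":["commands"]}

```bash
mkdir -p pics; cat > h.py <<'E'
import numpy as np, cv2
from station import *
def save(n,f): im=grab_frame(n); cv2.imwrite('pics/'+f,im[:,:,::-1]); return im
def ray(cam,uv,z):
    c=calibration(cam);K=np.array(c['camera_matrix']);T=np.array(c['extrinsics'])
    d=T[:3,:3]@np.linalg.solve(K,[uv[0],uv[1],1]);o=T[:3,3]
    return o+d*(z-o[2])/d[2]
def proj(cam,p):
    c=calibration(cam);K=np.array(c['camera_matrix']);T=np.linalg.inv(np.array(c['extrinsics']))
    q=K@(T[:3,:3]@np.asarray(p)+T[:3,3]);return q[:2]/q[2]
E
python3 - <<'E'
from h import *
s=get_state();print(s)
for cam in['top','scene']:
    save(cam,cam+'1.png');print(cam,np.array(calibration(cam)['extrinsics'])[:3,3])
    for q,z in[('grinder_head',0),('set_knob_grip',.083),('ring_fin',.086)]:
        for r in spot_point(q,cam)[:3]:print(q,r['score'],r['uv'],ray(cam,r['uv'],z))
    for q in['set_knob','lock_ring','grinder_head']:
        for r in boxes_of(q,cam)[:3]:print(q,r)
E
```

```text
{'t': 0.0, 'q': array([ 1.53110248e+00,  3.59368730e-01,  1.10456961e-02, -3.36801137e-04,
       -1.22413309e+00, -2.88064623e-01]), 'qd': array([-0.00077894, -0.00038294,  0.00057758, -0.00026071, -0.00175546,
        0.00162933]), 'joint_efforts': array([-9.24944325e-04, -5.82721531e+01,  2.93044871e+01,  6.99722081e+00,
        6.80449579e-03, -1.75606833e-04]), 'eef_pos': array([0.21719182, 0.63856644, 0.22563113]), 'ee_rot': array([ 3.13991129e+00, -1.68019096e-04, -3.27873023e-01]), 'force': array([ 0.46022294,  0.66146305, -0.6658411 ]), 'moment': array([-0.02173027, -0.0809928 ,  0.03790617]), 'gripper_force': 0.0, 'width': 0.08748705392440397}
top [0.32181853 0.25464525 0.9179935 ]
grinder_head 0.65 [217.9, 211.7] [0.53710556 0.39505912 0.        ]
set_knob_grip 0.75 [213.8, 204.3] [0.52999013 0.39171352 0.083     ]
ring_fin 0.85 [221.5, 241.9] [0.46472053 0.36708977 0.086     ]
set_knob {'rect': [195.8, 191.2, 231.3, 225.6], 'score': 0.91}
lock_ring {'rect': [196.3, 185.7, 233.0, 225.3], 'score': 0.7}
lock_ring {'rect': [177.7, 170.4, 251.6, 255.5], 'score': 0.66}
grinder_head {'rect': [181.0, 163.8, 253.9, 254.7], 'score': 0.89}
scene [-0.02967698 -0.08641437  0.64573711]
grinder_head 0.84 [211.4, 202.4] [0.53331169 0.40365756 0.        ]
set_knob_grip 0.97 [213.0, 168.9] [0.53292412 0.39265678 0.083     ]
set_knob_grip 0.21 [213.9, 204.8] [0.45849013 0.33371461 0.083     ]
ring_fin 0.64 [204.1, 196.0] [0.4644066  0.35803336 0.086     ]
set_knob {'rect': [190.8, 155.8, 226.8, 190.7], 'score': 0.57}
lock_ring {'rect': [170.7, 158.8, 248.2, 214.7], 'score': 0.89}
grinder_head {'rect': [174.6, 153.9, 251.0, 232.2], 'score': 0.94}
```

```bash
python3 - <<'E'
import cv2
a=cv2.imread('pics/top1.png');b=cv2.imread('pics/scene1.png')
c=cv2.resize(a[150:270,160:280],(600,600),interpolation=3)
cv2.imwrite('pics/c1.png',c)
import numpy as np
cv2.imwrite('pics/c2.png',np.vstack([cv2.resize(a,(400,300)),cv2.resize(b,(400,300))]))
E
```

```text
(no output)
```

View pics/c1.png

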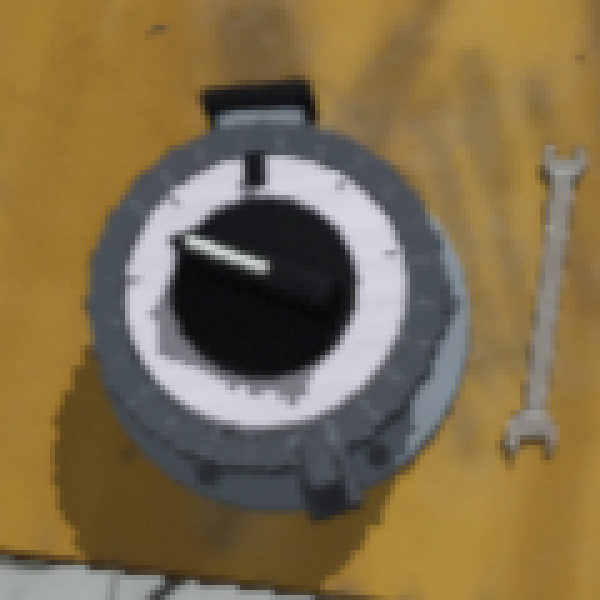

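View pics/c2.png

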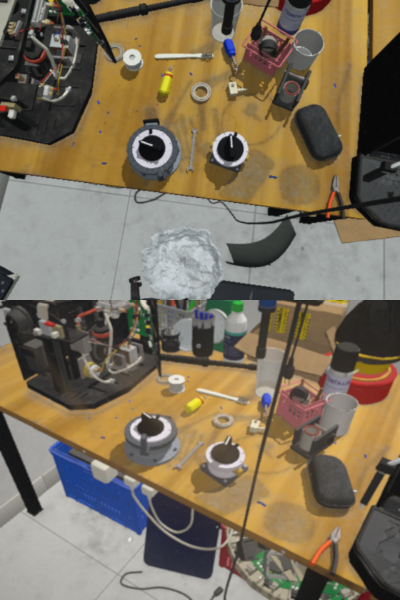

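The grinder head is the left device: rib at crop (255,168), scale disc centred near (265,290), nose tip at (172,238) and fin top at about (330,487). The lead is well to the right.

```bash
python3 - <<'E'
from h import *
def P(u,v,z): 
    return ray('top',((u+.5)/5-.5+160,(v+.5)/5-.5+150),z)
im=cv2.imread('pics/c1.png');g=im.min(2)
m=(g>170).astype('uint8');n,l,st,_=cv2.connectedComponentsWithStats(m)
k=1+np.argmax(st[1:,4]);cs,_=cv2.findContours((l==k).astype('uint8'),0,1)
hull=cv2.convexHull(max(cs,key=cv2.contourArea));e=cv2.fitEllipse(hull);print(e)
w=np.array([P(*p[0],.0565)[:2] for p in hull]);print('disc',cv2.minEnclosingCircle(w.astype('f4')))
c=P(*e[0],.057);r=P(255,155,.062);r2=P(255,180,.062);t=P(172,238,.093);a=P(270,267,.096);b=P(185,238,.096);f=P(327,487,.098)
print('c',c,'rib',r,r2,'tip',t,'line',a,b,'fin',f)
an=lambda p,q:np.degrees(np.arctan2(*(p-q)[1::-1]))
print(an(r,c),an(r2,c),'knob',an(t,c),an(b,a),'fin',an(f,c),np.linalg.norm((f-c)[:2]),np.linalg.norm((t-c)[:2]),np.linalg.norm((r-c)[:2]))
c=calibration('wrist');s=get_state();T=np.array(c['extrinsics']);print(T, s['eef_pos'])
E
```

```text
((265.3570861816406, 290.19903564453125), (269.9029235839844, 282.99566650390625), 67.59412384033203)
disc ((0.5308261513710022, 0.397319495677948), 0.05165616795420647)
c [0.52999812 0.39698888 0.057     ] rib [0.57885833 0.40832443 0.062     ] [0.56939739 0.40674311 0.062     ] tip [0.53563112 0.4265563  0.093     ] line [0.52901423 0.39030678 0.096     ] [0.53545198 0.42143239 0.096     ] fin [0.45477678 0.35818719 0.098     ]
13.06152936300406 13.905342117225237 knob 79.21362273871677 78.31421651933628 fin -152.71379965265942 0.08463935536517718 0.03009922575134363 0.05015790514115963
[[-3.21460171e-01 -9.10211118e-01 -2.61111239e-01  2.88762014e-01]
 [-9.46922858e-01  3.08799760e-01  8.93297779e-02  6.14260551e-01]
 [-6.77869039e-04  2.75968166e-01 -9.61166537e-01  3.85069415e-01]
 [ 0.00000000e+00  0.00000000e+00  0.00000000e+00  1.00000000e+00]] [0.21731882 0.63903578 0.22659938]
```

Call:
arm_command([
  {"tx": 0.1,"ty": 0.04,"tz": 0,"twist": -0.035},
  {"tx": 0.22,"ty": 0.08,"tz": 0,"twist": -0.07},
  {"tx": 0.34,"ty": 0.12,"tz": 0,"twist": -0.105},
  {"tx": 0.46,"ty": 0.16,"tz": 0,"twist": -0.14},
  {"tx": 0.58,"ty": 0.2,"tz": 0,"twist": -0.175},
  {"tx": 0.68,"ty": 0.24,"tz": 0,"twist": -0.21},
  {"tx": 0.75,"ty": 0.26,"tz": 0,"twist": -0.245},
  {"tx": 0.75,"ty": 0.26,"tz": 0,"twist": -0.272},
], claw=0.6, grip_force=20)

```text
t: 1.37
eef_pos: [0.3764, 0.5149, 0.2269]
ee_rot: [3.141, -0.0, 0.53]
force: [0.2, -0.2, 0.0]
width: 0.0527
gripper_force: 0.0
```

Call:
arm_command([
  {"tx": 0.04,"ty": 0.1,"tz": 0,"twist": -0.035},
  {"tx": 0.09,"ty": 0.22,"tz": 0,"twist": -0.07},
  {"tx": 0.14,"ty": 0.34,"tz": 0,"twist": -0.105},
  {"tx": 0.19,"ty": 0.46,"tz": 0,"twist": -0.14},
  {"tx": 0.24,"ty": 0.58,"tz": 0,"twist": -0.175},
  {"tx": 0.28,"ty": 0.68,"tz": 0,"twist": -0.21},
  {"tx": 0.295,"ty": 0.727,"tz": 0,"twist": -0.245},
  {"tx": 0.295,"ty": 0.727,"tz": 0,"twist": -0.272},
])

```text
t: 2.03
eef_pos: [0.5311, 0.3948, 0.2264]
ee_rot: [3.141, 0.001, 1.384]
force: [-0.3, -0.4, -0.3]
width: 0.0527
gripper_force: 0.0
```

```bash
python3 - <<'E'
from h import *
s=get_state();print(s['t'],s['q'],s['eef_pos'],s['ee_rot'])
save('wrist','w1.png')
for q,z in[('grinder_head',0),('set_knob_grip',.083),('ring_fin',.086)]:
    for r in spot_point(q,'wrist')[:2]:print(q,r['score'],r['uv'],ray('wrist',r['uv'],z))
E
```

```text
2.0333 [ 9.33523161e-01  3.37437470e-01 -1.98977935e-02  4.31813103e-04
 -1.21391349e+00  2.02110060e+00] [0.53112086 0.3948198  0.22635254] [3.14142537e+00 5.83420243e-04 1.38397833e+00]
grinder_head 0.86 [277.5, 171.6] [0.52938313 0.40135466 0.        ]
set_knob_grip 0.95 [276.5, 191.6] [0.52781734 0.39816975 0.083     ]
ring_fin 0.8 [213.4, 236.3] [0.46024794 0.36776907 0.086     ]
```

View pics/w1.png

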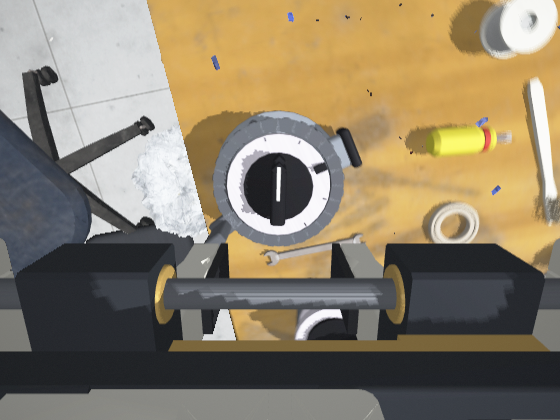

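The wrist view shows the bar vertical at column ~278 (tip row ~152, tail ~225), the rib at (321,168), the fin at (215,235), and the scale centred near (279,184).

```bash
python3 - <<'E'
from h import *
im=cv2.imread('pics/w1.png');g=im.min(2)
m=((g>190)*1).astype('uint8');m[:110]=0;m[245:]=0;m[:,:222]=0;m[:,345:]=0
n,l,st,_=cv2.connectedComponentsWithStats(m);print(st[1:][st[1:,4]>20])
k=1+np.argmax(st[1:,4]);cs,_=cv2.findContours((l==k).astype('uint8'),0,1)
h=cv2.convexHull(max(cs,key=cv2.contourArea))
w=np.array([ray('wrist',p[0],.0565)[:2] for p in h]);cc=cv2.minEnclosingCircle(w.astype('f4'));print('disc',cc)
c=np.array(cc[0])
def A(u,v,z,c):
    p=ray('wrist',(u,v),z)[:2];return p,np.degrees(np.arctan2(*(p-c)[::-1])),np.linalg.norm(p-c)
print('rib',A(321,168,.062,c));print('fin',A(213,236,.086,c))
a=ray('wrist',(278.5,199),.096);b=ray('wrist',(278,166),.096);print('line',a,b,np.degrees(np.arctan2(*(b-a)[1::-1])))
print('tip',A(277.5,153,.09,c),'tcp',proj('wrist',get_state()['eef_pos']))
cv2.imwrite('pics/w1c.png',cv2.resize(im[100:255,190:370],(720,620)[:2],interpolation=3)[:600])
E
```

```text
[[ 227  134  103  101 3724]
 [ 277  167    4   34  114]]
disc ((0.5288028717041016, 0.3975267708301544), 0.05159180983901024)
rib (array([0.57333116, 0.40842872]), np.float64(13.757223493980888), np.float64(0.045843439036096494))
fin (array([0.4599486 , 0.36813808]), np.float64(-156.8860197057144), np.float64(0.07486391319259927))
line [0.52868882 0.39456899 0.096     ] [0.5339397  0.42369335 0.096     ] 79.77983825647128
tip (array([0.53549884, 0.43406693]), np.float64(79.61579114548111), np.float64(0.037148607353339774)) tcp [277.31088712 258.89574929]
```

View pics/w1c.png

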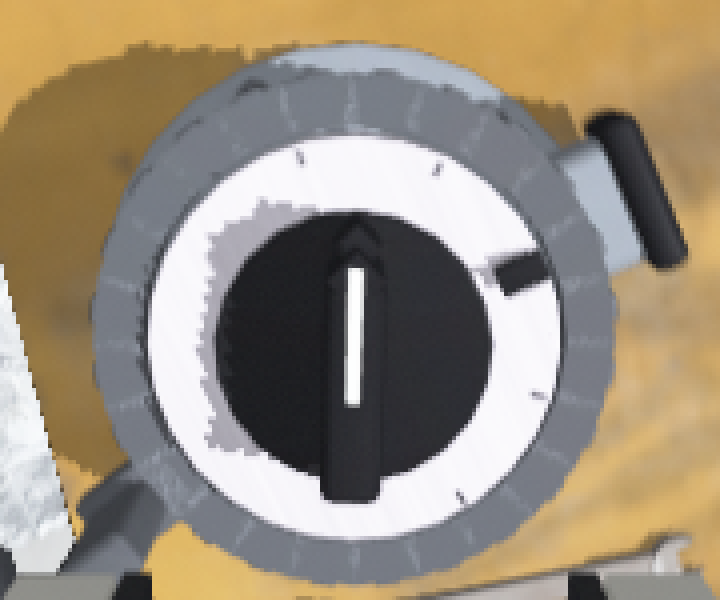

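Call:
arm_command([
  {"tx": 0.006,"ty": -0.009,"tz": 0.12,"twist": 0},
  {"tx": 0.006,"ty": -0.009,"tz": 0.24,"twist": 0},
  {"tx": 0.006,"ty": -0.009,"tz": 0.36,"twist": 0},
  {"tx": 0.006,"ty": -0.009,"tz": 0.46,"twist": 0},
  {"tx": 0.006,"ty": -0.009,"tz": 0.54,"twist": 0},
  {"tx": 0.006,"ty": -0.009,"tz": 0.59,"twist": 0},
  {"tx": 0.006,"ty": -0.009,"tz": 0.61,"twist": 0},
  {"tx": 0.006,"ty": -0.009,"tz": 0.61,"twist": 0},
])

```text
t: 2.9
eef_pos: [0.5266, 0.3991, 0.0733]
ee_rot: [-3.141, 0.001, 1.381]
force: [-0.8, -1.1, 0.2]
width: 0.0523
gripper_force: 0.0
```

Call:
arm_command([
  {"tx": 0},
  {"tx": 0},
  {"tx": 0},
  {"tx": 0},
  {"tx": 0},
  {"tx": 0},
  {"tx": 0},
  {"tx": 0},
], claw=0, grip_force=15)

```text
invalid input
```

Call:
arm_command([
  {"tx": -0.006,"ty": 0.01,"tz": 0,"twist": 0},
  {"tx": -0.006,"ty": 0.01,"tz": 0,"twist": 0},
  {"tx": -0.006,"ty": 0.01,"tz": 0,"twist": 0},
  {"tx": -0.006,"ty": 0.01,"tz": 0,"twist": 0},
  {"tx": -0.006,"ty": 0.01,"tz": 0,"twist": 0},
  {"tx": -0.006,"ty": 0.01,"tz": 0,"twist": 0},
  {"tx": -0.006,"ty": 0.01,"tz": 0,"twist": 0},
  {"tx": -0.006,"ty": 0.01,"tz": 0,"twist": 0},
], claw=0, grip_force=15)

```text
t: 3.57
eef_pos: [0.5303, 0.3972, 0.0745]
ee_rot: [3.14, -0.001, 1.381]
force: [5.5, -0.5, -0.3]
width: 0.0141
gripper_force: 15.0
```

Call:
arm_command([
  {"tx": 0,"ty": 0.006,"tz": 0,"twist": 0.015},
  {"tx": 0,"ty": 0.006,"tz": 0,"twist": 0.04},
  {"tx": 0,"ty": 0.006,"tz": 0,"twist": 0.07},
  {"tx": 0,"ty": 0.006,"tz": 0,"twist": 0.1},
  {"tx": 0,"ty": 0.006,"tz": 0,"twist": 0.13},
  {"tx": 0,"ty": 0.006,"tz": 0,"twist": 0.16},
  {"tx": 0,"ty": 0.006,"tz": 0,"twist": 0.18},
  {"tx": 0,"ty": 0.006,"tz": 0,"twist": 0.19},
])

```text
t: 4.23
eef_pos: [0.5306, 0.397, 0.0745]
ee_rot: [-3.141, -0.0, 0.781]
force: [-0.8, 0.1, 3.1]
width: 0.0139
gripper_force: 15.0
```

Call:
arm_command([
  {"tx": 0,"ty": 0,"tz": 0,"twist": 0.015},
  {"tx": 0,"ty": 0,"tz": 0,"twist": 0.04},
  {"tx": 0,"ty": 0,"tz": 0,"twist": 0.07},
  {"tx": 0,"ty": 0,"tz": 0,"twist": 0.1},
  {"tx": 0,"ty": 0,"tz": 0,"twist": 0.13},
  {"tx": 0,"ty": 0,"tz": 0,"twist": 0.155},
  {"tx": 0,"ty": 0,"tz": 0,"twist": 0.17},
  {"tx": 0,"ty": 0,"tz": 0,"twist": 0.173},
])

```text
t: 4.9
eef_pos: [0.5308, 0.3969, 0.0745]
ee_rot: [-3.141, -0.0, 0.239]
force: [-0.9, 0.1, 3.8]
width: 0.0141
gripper_force: 15.0
```

Call:
arm_command([
  {"tx": 0,"ty": 0,"tz": 0,"twist": 0},
  {"tx": 0,"ty": 0,"tz": 0,"twist": 0},
  {"tx": 0,"ty": 0,"tz": 0,"twist": 0},
  {"tx": 0,"ty": 0,"tz": 0,"twist": 0},
  {"tx": 0,"ty": 0,"tz": 0,"twist": 0},
  {"tx": 0,"ty": 0,"tz": 0,"twist": 0},
  {"tx": 0,"ty": 0,"tz": 0,"twist": 0},
  {"tx": 0,"ty": 0,"tz": 0,"twist": 0},
])

```text
t: 5.57
eef_pos: [0.5308, 0.3968, 0.0745]
ee_rot: [-3.141, -0.0, 0.242]
force: [-1.8, -0.2, 5.4]
width: 0.0139
gripper_force: 15.0
```

Call:
arm_command([
  {"tx": 0,"ty": 0,"tz": 0,"twist": 0},
  {"tx": 0,"ty": 0,"tz": 0,"twist": 0},
  {"tx": 0,"ty": 0,"tz": 0,"twist": 0},
  {"tx": 0,"ty": 0,"tz": 0,"twist": 0},
  {"tx": 0,"ty": 0,"tz": -0.1,"twist": 0},
  {"tx": 0,"ty": 0,"tz": -0.25,"twist": 0},
  {"tx": 0,"ty": 0,"tz": -0.38,"twist": 0},
  {"tx": 0,"ty": 0,"tz": -0.48,"twist": 0},
], claw=0.5)

```text
t: 6.23
eef_pos: [0.5313, 0.3971, 0.1969]
ee_rot: [-3.141, -0.002, 0.241]
force: [0.0, 0.1, 0.7]
width: 0.0437
gripper_force: 0.0
```

Call:
arm_command([
  {"tx": -0.1,"ty": 0,"tz": 0,"twist": 0},
  {"tx": -0.2,"ty": 0,"tz": 0,"twist": 0},
  {"tx": -0.28,"ty": 0,"tz": 0,"twist": 0},
  {"tx": -0.32,"ty": 0,"tz": 0,"twist": 0},
  {"tx": -0.32,"ty": 0,"tz": 0,"twist": 0},
  {"tx": -0.32,"ty": 0,"tz": 0,"twist": 0},
  {"tx": -0.32,"ty": 0,"tz": 0,"twist": 0},
  {"tx": -0.32,"ty": 0,"tz": 0,"twist": 0},
])

```text
t: 6.9
eef_pos: [0.4538, 0.378, 0.1938]
ee_rot: [3.141, 0.0, 0.241]
force: [0.3, -0.3, -0.7]
width: 0.0438
gripper_force: 0.0
```

```bash
python3 - <<'E'
from h import *
s=get_state();print(s['t'],s['eef_pos'],s['ee_rot'])
im=save('wrist','w2.png')
for q,z in[('set_knob_grip',.083),('ring_fin',.086)]:
    for r in spot_point(q,'wrist')[:2]:print(q,r['score'],r['uv'],ray('wrist',r['uv'],z))
u,v=map(int,proj('wrist',[.53,.397,.08]));print(u,v)
x,y=max(u-120,0),max(v-80,0);print(x,y)
cv2.imwrite('pics/w2c.png',cv2.resize(im[y:y+195,x:x+260,::-1],None,fx=3,fy=3,interpolation=3))
E
```

```text
6.9 [0.453791   0.37795159 0.1937592 ] [3.14126294e+00 8.26455446e-05 2.40584960e-01]
set_knob_grip 0.66 [278.4, 105.8] [0.52941718 0.39624584 0.083     ]
ring_fin 0.69 [296.7, 196.6] [0.46364942 0.36467959 0.086     ]
277 104
157 24
```

View pics/w2c.png

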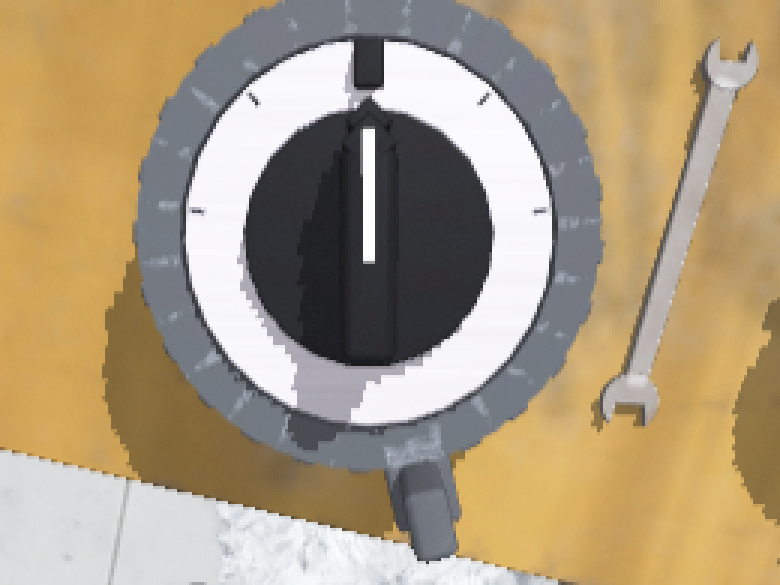

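The knob line and the rib line up (both at crop column 369). The fin is at about crop (430,512), bearing about -154.5° from the axis. Next I go down onto it.

Call:
arm_command([
  {"tx": 0.027,"ty": 0.06,"tz": 0.05,"twist": -0.03},
  {"tx": 0.027,"ty": 0.06,"tz": 0.12,"twist": -0.065},
  {"tx": 0.027,"ty": 0.06,"tz": 0.2,"twist": -0.065},
  {"tx": 0.027,"ty": 0.06,"tz": 0.3,"twist": -0.065},
  {"tx": 0.027,"ty": 0.06,"tz": 0.39,"twist": -0.065},
  {"tx": 0.027,"ty": 0.06,"tz": 0.46,"twist": -0.065},
  {"tx": 0.027,"ty": 0.06,"tz": 0.495,"twist": -0.065},
  {"tx": 0.027,"ty": 0.06,"tz": 0.495,"twist": -0.065},
])

```text
t: 7.72
eef_pos: [0.4626, 0.3636, 0.068]
ee_rot: [3.14, 0.004, 0.445]
force: [0.7, -0.8, -0.8]
width: 0.0442
gripper_force: 0.0
```

Call:
arm_command([
  {"tx": 0,"ty": 0,"tz": 0,"twist": 0},
  {"tx": 0,"ty": 0,"tz": 0,"twist": 0},
  {"tx": 0,"ty": 0,"tz": 0,"twist": 0},
  {"tx": 0,"ty": 0,"tz": 0,"twist": 0},
  {"tx": 0,"ty": 0,"tz": 0,"twist": 0},
  {"tx": 0,"ty": 0,"tz": 0,"twist": 0},
  {"tx": 0,"ty": 0,"tz": 0,"twist": 0},
  {"tx": 0,"ty": 0,"tz": 0,"twist": 0},
], claw=0, grip_force=15)

```text
t: 8.38
eef_pos: [0.4634, 0.3649, 0.071]
ee_rot: [-3.141, -0.001, 0.445]
force: [-1.0, -1.2, 6.4]
width: 0.0117
gripper_force: 15.0
```

Call:
arm_command([
  {"tx": 0.0004,"ty": -0.0156,"tz": 0,"twist": 0.0167},
  {"tx": 0.0022,"ty": -0.0364,"tz": 0,"twist": 0.0389},
  {"tx": 0.0055,"ty": -0.0569,"tz": 0,"twist": 0.0611},
  {"tx": 0.0102,"ty": -0.0772,"tz": 0,"twist": 0.0833},
  {"tx": 0.0163,"ty": -0.0971,"tz": 0,"twist": 0.1056},
  {"tx": 0.0237,"ty": -0.1166,"tz": 0,"twist": 0.1278},
  {"tx": 0.0325,"ty": -0.1355,"tz": 0,"twist": 0.15},
  {"tx": 0.04,"ty": -0.1492,"tz": 0,"twist": 0.1667},
])

```text
t: 9.05
eef_pos: [0.4564, 0.4029, 0.071]
ee_rot: [-3.142, -0.001, -0.082]
force: [-0.0, -2.8, 6.1]
width: 0.0119
gripper_force: 15.0
```

Call:
arm_command([
  {"tx": 0.0002,"ty": -0.0104,"tz": 0,"twist": 0.0111},
  {"tx": 0.0007,"ty": -0.0208,"tz": 0,"twist": 0.0222},
  {"tx": 0.0016,"ty": -0.0312,"tz": 0,"twist": 0.0333},
  {"tx": 0.0029,"ty": -0.0415,"tz": 0,"twist": 0.0444},
  {"tx": 0.0045,"ty": -0.0518,"tz": 0,"twist": 0.0556},
  {"tx": 0.0065,"ty": -0.062,"tz": 0,"twist": 0.0667},
  {"tx": 0.0089,"ty": -0.0722,"tz": 0,"twist": 0.0778},
  {"tx": 0.0102,"ty": -0.0772,"tz": 0,"twist": 0.0833},
])

```text
t: 9.72
eef_pos: [0.4605, 0.4217, 0.071]
ee_rot: [-3.142, -0.001, -0.342]
force: [-0.7, -2.5, 6.4]
width: 0.0115
gripper_force: 15.0
```

Call:
arm_command([
  {"tx": 0.0001,"ty": -0.0052,"tz": 0,"twist": 0.0056},
  {"tx": 0.0002,"ty": -0.0104,"tz": 0,"twist": 0.0111},
  {"tx": 0.0004,"ty": -0.0156,"tz": 0,"twist": 0.0167},
  {"tx": 0.0007,"ty": -0.0208,"tz": 0,"twist": 0.0222},
  {"tx": 0.0007,"ty": -0.0208,"tz": 0,"twist": 0.0222},
  {"tx": 0.0007,"ty": -0.0208,"tz": 0,"twist": 0.0222},
  {"tx": 0.0007,"ty": -0.0208,"tz": 0,"twist": 0.0222},
  {"tx": 0.0007,"ty": -0.0208,"tz": 0,"twist": 0.0222},
])

```text
t: 10.38
eef_pos: [0.4625, 0.4266, 0.071]
ee_rot: [-3.141, -0.0, -0.41]
force: [-0.2, -1.1, 5.8]
width: 0.0122
gripper_force: 15.0
```

Call:
arm_command([
  {"tx": 0.0001,"ty": -0.0052,"tz": 0,"twist": 0.0056},
  {"tx": 0.0002,"ty": -0.0104,"tz": 0,"twist": 0.0111},
  {"tx": 0.0004,"ty": -0.0156,"tz": 0,"twist": 0.0167},
  {"tx": 0.0007,"ty": -0.0208,"tz": 0,"twist": 0.0222},
  {"tx": 0.0011,"ty": -0.026,"tz": 0,"twist": 0.0278},
  {"tx": 0.0011,"ty": -0.026,"tz": 0,"twist": 0.0278},
  {"tx": 0.0011,"ty": -0.026,"tz": 0,"twist": 0.0278},
  {"tx": 0.0011,"ty": -0.026,"tz": 0,"twist": 0.0278},
])

```text
t: 11.05
eef_pos: [0.4641, 0.4296, 0.0708]
ee_rot: [3.137, -0.0, -0.497]
force: [-4.6, -9.4, 13.5]
width: 0.0125
gripper_force: 15.2
```

Call:
arm_command([
  {"tx": 0,"ty": -0.006,"tz": 0,"twist": 0},
  {"tx": 0,"ty": -0.012,"tz": 0,"twist": 0},
  {"tx": 0,"ty": -0.018,"tz": 0,"twist": 0},
  {"tx": 0,"ty": -0.018,"tz": 0,"twist": 0},
  {"tx": 0,"ty": -0.018,"tz": 0,"twist": 0},
  {"tx": 0,"ty": -0.018,"tz": 0,"twist": 0},
  {"tx": 0,"ty": -0.018,"tz": 0,"twist": 0},
  {"tx": 0,"ty": -0.018,"tz": 0,"twist": 0},
])

```text
t: 11.72
eef_pos: [0.4642, 0.4297, 0.0705]
ee_rot: [3.129, 0.0, -0.498]
force: [-12.2, -19.0, 21.1]
width: 0.0122
gripper_force: 15.0
```

Call:
arm_command([
  {"tx": 0,"ty": 0.01,"tz": 0,"twist": 0},
  {"tx": 0,"ty": 0.02,"tz": 0,"twist": 0},
  {"tx": 0,"ty": 0.02,"tz": 0,"twist": 0},
  {"tx": 0,"ty": 0.02,"tz": 0,"twist": 0},
  {"tx": 0,"ty": 0.02,"tz": 0,"twist": 0},
  {"tx": 0,"ty": 0.02,"tz": 0,"twist": 0},
  {"tx": 0,"ty": 0.02,"tz": 0,"twist": 0},
  {"tx": 0,"ty": 0.02,"tz": 0,"twist": 0},
])

```text
t: 12.38
eef_pos: [0.4641, 0.4296, 0.0707]
ee_rot: [3.137, -0.001, -0.497]
force: [-2.9, -8.1, 9.8]
width: 0.0123
gripper_force: 15.0
```

Call:
arm_command([
  {"tx": 0,"ty": 0,"tz": 0,"twist": 0},
  {"tx": 0,"ty": 0,"tz": 0,"twist": 0},
  {"tx": 0,"ty": 0,"tz": 0,"twist": 0},
  {"tx": 0,"ty": 0,"tz": 0,"twist": 0},
  {"tx": 0,"ty": 0,"tz": -0.1,"twist": 0},
  {"tx": 0,"ty": 0,"tz": -0.22,"twist": 0},
  {"tx": 0,"ty": 0,"tz": -0.34,"twist": 0},
  {"tx": 0,"ty": 0,"tz": -0.46,"twist": 0},
], claw=0.4)

```text
t: 13.05
eef_pos: [0.4646, 0.432, 0.1863]
ee_rot: [3.141, 0.0, -0.497]
force: [-0.0, 0.2, 0.8]
width: 0.035
gripper_force: 0.0
```

Call:
arm_command([
  {"tx": -0.05,"ty": 0,"tz": 0,"twist": 0},
  {"tx": -0.1,"ty": 0,"tz": 0,"twist": 0},
  {"tx": -0.15,"ty": 0,"tz": 0,"twist": 0},
  {"tx": -0.15,"ty": 0,"tz": 0,"twist": 0},
  {"tx": -0.15,"ty": 0,"tz": 0,"twist": 0},
  {"tx": -0.15,"ty": 0,"tz": 0,"twist": 0},
  {"tx": -0.15,"ty": 0,"tz": 0,"twist": 0},
  {"tx": -0.15,"ty": 0,"tz": 0,"twist": 0},
])

```text
t: 13.72
eef_pos: [0.4319, 0.4496, 0.1847]
ee_rot: [3.141, -0.0, -0.498]
force: [-1.0, 1.0, 0.7]
width: 0.0353
gripper_force: 0.0
```

```bash
python3 - <<'E'
from h import *
s=get_state();print(s['t'],s['eef_pos'],s['force'])
im=save('wrist','w3.png')
for r in spot_point('ring_fin','wrist')[:2]:
    p=ray('wrist',r['uv'],.086);d=p-[.5307,.397,0];print(r,p,np.degrees(np.arctan2(d[1],d[0])),np.hypot(*d[:2]))
cv2.imwrite('pics/w3c.png',cv2.resize(im[:,:,::-1],None,fx=1.4,fy=1.4,interpolation=3))
E
```

```text
13.7167 [0.43191121 0.44961281 0.1847318 ] [-0.95431306  1.04890673  0.71732569]
{'uv': [284.7, 161.0], 'score': 0.66} [0.46304467 0.42805371 0.086     ] 155.34494061547088 0.0744417651973817
```

View pics/w3c.png

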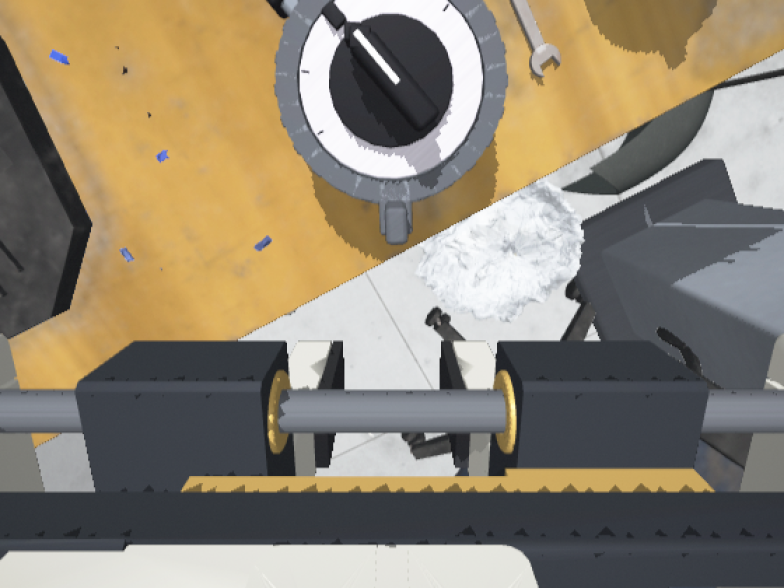

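The picture shows the fin at about (397,220), bearing ~155° from the axis, and the nose still at the rib (335,15). The fingers are clear.

```bash
python3 -c "
from station import *
print(job_done())"
```

```text
the job is handed in; nothing more can be done
None
```

The grinder head's knob nose is at the index rib, and the lock ring is turned clockwise to its stop (it did not move further under a 20 N push); I let go and handed the job in at about 14 s, with no verdict returned.

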